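Screw the cap onto the spinner flask's slanted side arm

ROBOT

A 6-joint arm with a two-finger parallel gripper is mounted at the origin on a cart in front of the work surface, level with it; the furniture and walls round the work are solid. World frame = base frame: x ahead of the robot, y to its left, z up, the work surface at z = 0. Lengths are in m, angles in rad, forces in N, time in s.
With the tool pointing down it reaches from about 0.2 to 0.875 m from the base axis. Payload 3.4 kg.
Tool frame: the origin (TCP) lies at the very end of the fingers, on their centre line; the grasp point (between the pads) lies bot.tcp_to_grasp behind it (bot.tcp_to_grasp is the distance from the TCP to the grasp point, in m); z points along the fingers, y is the line along which they close (so a half turn about z gives the same grasp; the last joint's range is limited). The gripper opens to 94 mm and grips with 3 to 60 N. Pads are 16 mm wide; open, the fingers measure 119 mm over their backs; the gripper's body (75 mm by 177 mm) begins 78 mm behind the grasp point.
Start: joints at [1.078, 0.276, 1.505, -0, 1.361, -0.121], TCP at [0.209, 0.536, 0.205] pointing down, gripper open.
Joint ranges: [-2.89, 2.89], [-0.75, 2.08], [0.22, 2.7], [-1.18, 4.32], [0.11, 2.71], [-2.7, 2.7]. Speed limits (rad/s): [2.57, 2.57, 3.14, 3.14, 3.14, 3.14].

INTERFACE

Orientations are given as a unit quaternion [x, y, z, w].
In Python, from plant import bot, imaging, job_done gives the robot as it stands. Calls block until the motion is done:
- bot.move_ptp(position, orientation): joint-space move of the TCP to a pose.
- bot.move_straight(position, speed=0.15, orientation=None, contact_N=None): straight line of the TCP; orientation=None keeps the orientation; speed is the mean speed in m/s. With contact_N (N) it stops when the force on the tool has changed by that much, and returns True; else False.
- bot.movej(angles): joint-space move.
- bot.open_jaws() and bot.close(force=None): open the fingers fully, or close them until they stop; force is the grip in N (None keeps the last).
- bot.wait(seconds).
- bot.inverse_kinematics(position, orientation): joint angles nearest the present ones, or None.
- bot.get_state(): the state.
- imaging.get_image(name): name is "scene" or "side" or "wrist"; returns a dict with "frame" (400x640x3 uint8, red, green, blue), "intrinsics" (3x3 intrinsics, pixels), "D" ([k1, k2, p1, p2, k3] as OpenCV has them; the pictures are not rectified), "rvec" (rotation vector, rad) and "tvec" (3), from world to camera coordinates, as OpenCV has them; the wrist camera has in their place "mount" (4x4, takes a point from camera to tool coordinates, whose origin is the TCP and whose axes are the flange's). Camera axes: x right, y down, z forward; pixel columns grow to the right and rows downward; lengths in m; the calibration is good to about 2 mm. A picture is of the moment at which its call begins: read the wrist's pose just before it. There is no depth.
A pose or a line that the arm cannot do raises bot.PlanningError and nothing moves.
- job_done(): hands the job in; it is judged then, once.
The state is a dict: "time": time; "qpos": joint angles; "joint_velocities": joint speeds; "effort": joint torques, N m; "tool_pos": TCP position; "tool_rot": TCP orientation; "ft_force": force on the tool from outside, world axes, zero at the start; "wrist_torque": the same for the moment, N m; "opening": finger opening in m; "grip_force": force on a finger pad.
Only numpy, scipy, OpenCV 4.12 (cv2) and the standard library are available. Lean on these libraries where they do the work, as an engineer would, in place of code of your own. Each camera call takes 0.05 s, during which the arm holds its last target. There are 200 camera calls.

TASK

Close the open, slanted side arm of the spinner flask with the white screw cap that stands on the bench, leaving the culture jar and the open dish of cuttings alone. Set the cap square over the mouth and, pressing lightly, turn it backward (anticlockwise, looking down on the cap) until you feel it drop into the thread start. Then screw it clockwise until it is fully home, without cross-threading it or forcing the glass, and let go.

Things in the scene. Friction and masses are not known exactly. Their poses are not given: they have to be found in the camera images.
- cap: The loose white screw cap, a ribbed round cup 48 mm across and 36 mm high, standing open side down on the bench. Origin: centre of its open underside; z points out of its closed top. The top 13 mm are closed; the hollow below is 42 mm wide and 23 mm deep. 30 to 65 g.
- lugs (a point): Point on the cap's axis 7 mm above its origin, level with its three lugs inside: round pins 4 mm thick pointing inward, 120 degrees apart, one at the cap's +x side, tips 16.5 mm from the axis. They run in the thread of the side arm. 3 to 8 N of pressure makes them drop; turning takes under 0.3 N m until home. Let go on the ridges, the cap stays sitting on the arm, loosely.
- port: The open glass side arm of the spinner flask, slanted 35 degrees from vertical and leaning towards the robot. Origin: centre of its lip, 205 mm above the bench; z: the arm's axis, outward and up. Tube 30 mm across (27 at the lip) with a grey threaded collar 39 mm across below the lip. x and y tell nothing about where the thread starts.
- thread (a point): Point on the port's axis 12.6 mm below the lip: height of the lugs once dropped in. Three-start thread, lead 20 mm a turn, clockwise goes down; the starts' angle round the axis is new each time and hidden. Seen from outside going clockwise, each third of a turn has: a stop rib 4 deg wide, top 2 mm below the lip; a gap of 26 deg; a ridge falling for 90 deg to the next rib.
- home (a point): Point on the port's axis 23 mm below the lip: where the cap's origin lies when fully home (cap's inside on the lip), 60 to 85 deg clockwise after the drop. Cap origin below the lip before that: 7 mm with lugs on the ribs, 12 to 16.6 on top of the ridges, 19.6 dropped in the gaps. Lugs on a ridge climb it when turned backward and drop at its start; clockwise they jam on the next rib.
- spinner: Spinner flask (glass, 110 mm across) clamped on a white stirrer base 150 x 140 x 43 mm, fixed. Origin: centre of the base's underside. The open side arm is at its -x side, lip 72 mm out. Head cap in the middle 52 mm across, top 201 mm above the bench. The arm at the +x side is closed with the same kind of cap, fully home.
- culture_jar: Culture jar with plantlets, 66 mm across, 95 mm high, standing loose on the bench; origin at the centre of its underside. Leave it.
- cut_dish: Open dish with leaf cuttings, 87 mm across, 14 mm high, loose on the bench; origin at the centre of its underside. Leave it.
There are look-alikes about, which are no part of the job. What is shaped like the cap but green, orange or turquoise is not meant.

How it is judged:
By the outcome, as a careful person would: the job done as asked, in the order asked, and still so for the second after the job is handed in, with the robot touching nothing.
It also fails if it takes over 51 s, if anything falls off the work surface, if the arm or the gripper's body presses on something with over 40 N, if the wrist force passes 120 N, or if a joint passes its speed limit or range.

## Working session

There is one attempt and no reset: what is moved stays moved. The work goes in short steps, each a Python script; the robot and the scene stay as the last script left them, time stands still between calls to the robot, and variables do not carry over. Pictures are saved under pics/ and viewed, at most 10 in all, crops included, and the job is handed in when it is done.

```bash
ls; mkdir -p pics
python3 - <<'E'
from plant import bot, imaging
import cv2,numpy as np
ims=[]
for n in("scene","side"):
    d=imaging.get_image(n);cv2.imwrite(f"pics/{n}.png",d["frame"][:,:,::-1])
    R=cv2.Rodrigues(d["rvec"])[0];print(n,-R.T@d["tvec"],R[2],d["intrinsics"][0],d["D"])
print(bot.tcp_to_grasp,bot.get_state(),imaging.get_image("wrist")["mount"])
E
```

```text
pics
scene [-0.22672917 -0.52026204  0.68833381] [ 0.70077836  0.48665906 -0.52160583] [429.29038036   0.         324.74670251] [-0.05961637  0.          0.          0.          0.        ]
side [-0.19802704 -0.9562843   0.70790786] [ 0.53995284  0.71930229 -0.43709855] [443.76097019   0.         318.78448756] [0.02882038 0.         0.         0.         0.        ]
0.0188 {'time': 0.1, 'qpos': array([ 1.07800867e+00,  2.76500849e-01,  1.50599683e+00, -8.61097086e-08,
        1.36072236e+00, -1.21027216e-01]), 'joint_velocities': array([ 4.02679631e-04, -2.81438083e-03, -4.39223213e-03, -7.04663017e-05,
        1.33977329e-03,  3.67453211e-04]), 'effort': array([ 8.84887122e-04, -4.05454051e+01, -2.37779224e+01,  7.03461072e-02,
        2.99059530e-02, -5.34854712e-05]), 'tool_pos': array([0.20864506, 0.53525395, 0.20471275]), 'tool_rot': array([ 1.84811592e-01,  9.82773633e-01, -7.75683810e-04, -2.45786306e-04]), 'ft_force': array([-0.21419583, -0.63635735,  0.09292751]), 'wrist_torque': array([-0.03024293, -0.01837368, -0.00836217]), 'grip_force': 0.0, 'opening': 0.0939475155762175} [[-4.93417870e-04 -9.65031057e-01 -2.62135110e-01  7.67305504e-02]
 [ 9.99999485e-01 -7.08554734e-04  7.26189284e-04  1.31971694e-03]
 [-8.86532286e-04 -2.62134616e-01  9.65030910e-01 -1.79530925e-01]
 [ 0.00000000e+00  0.00000000e+00  0.00000000e+00  1.00000000e+00]]
```

View pics/scene.png

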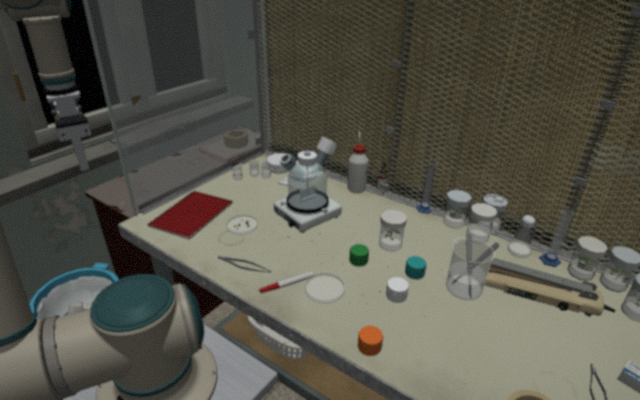

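View pics/side.png

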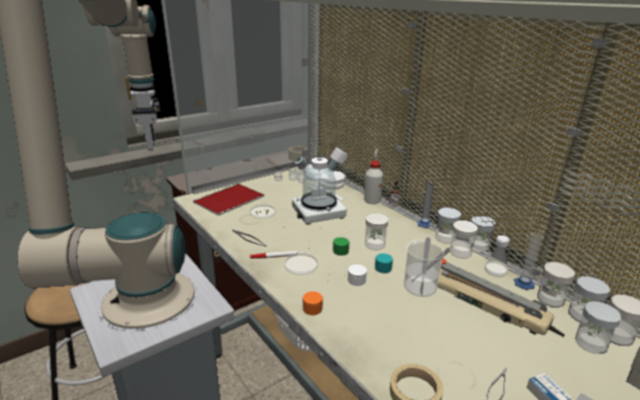

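The cap is white at scene (398,289) and side (357,274). The spinner's head cap is at scene (308,157) and side (319,163). Its closed arm is at scene (327,146), so the open arm leans left.

```bash
cat > h.py <<'E'
from plant import bot, imaging, job_done
import cv2,numpy as np
from scipy.spatial.transform import Rotation as Ro
def cam(n):
    s=bot.get_state() if n=="wrist" else None
    d=imaging.get_image(n)
    if n=="wrist":
        T=np.eye(4);T[:3,:3]=Ro.from_quat(s["tool_rot"]).as_matrix();T[:3,3]=s["tool_pos"]
        d["T"]=T@d["mount"]
    else:
        R=cv2.Rodrigues(d["rvec"])[0];T=np.eye(4);T[:3,:3]=R.T;T[:3,3]=-R.T@d["tvec"];d["T"]=T
    return d
def ray(d,uv):
    p=cv2.undistortPoints(np.array([[uv]],float),d["intrinsics"],np.array(d["D"]))[0,0]
    v=d["T"][:3,:3]@np.array([p[0],p[1],1]);return d["T"][:3,3],v/np.linalg.norm(v)
def onplane(d,uv,z):
    o,v=ray(d,uv);return o+v*(z-o[2])/v[2]
def proj(d,P):
    Ti=np.linalg.inv(d["T"]);return cv2.projectPoints(np.array(P,float).reshape(-1,3),cv2.Rodrigues(Ti[:3,:3])[0],Ti[:3,3],d["intrinsics"],np.array(d["D"]))[0][:,0]
def tri(a,ua,b,ub):
    o1,v1=ray(a,ua);o2,v2=ray(b,ub);t=np.linalg.lstsq(np.c_[v1,-v2],o2-o1,rcond=None)[0]
    p,q=o1+t[0]*v1,o2+t[1]*v2;return (p+q)/2,np.linalg.norm(p-q)
E
python3 - <<'E'
from h import *
a=cam("scene");b=cam("side")
for n,u,v,z in(("cap",(398,284),(357,268),.036),("head",(308,157),(319,162),.201),("closed",(327,146),(339,156),.2)):
    print(n,tri(a,u,b,v),onplane(a,u,z),onplane(b,v,z))
# base corners in scene
print([onplane(a,u,.043) for u in((276,207),(303,223),(340,209))])
S=cv2.resize(a["frame"][120:240,230:390],(640,480),interpolation=3);cv2.imwrite("pics/s2.png",S[:,:,::-1])
E
```

```text
cap (array([ 0.46109897, -0.24690728,  0.04051188]), np.float64(0.004763859489913831)) [ 0.46240881 -0.24590691  0.036     ] [ 0.46892204 -0.24006664  0.036     ]
head (array([0.60376374, 0.11411606, 0.19127344]), np.float64(0.0009930101703071316)) [0.58656861 0.10112425 0.201     ] [0.58956397 0.09488407 0.201     ]
closed (array([0.67868249, 0.10484246, 0.19918905]), np.float64(0.0004734603969187529)) [0.67668598 0.10351938 0.2       ] [0.67775376 0.10360918 0.2       ]
[array([0.53577338, 0.17626895, 0.043     ]), array([0.518312  , 0.06627061, 0.043     ]), array([0.63593977, 0.02611516, 0.043     ])]
```

View pics/s2.png

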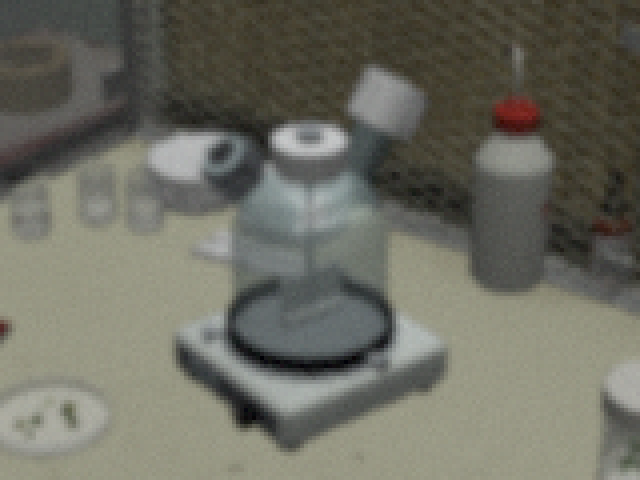

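The open mouth shows as a dark ring at crop (225,157), which is scene (286,159).

```bash
cat >> h.py <<'E'
def port_R(az,j=0):   # columns tool axes with z=-port axis; az: port lean azimuth; j roll about tool z
    a=np.array([np.sin(.6109)*np.cos(az),np.sin(.6109)*np.sin(az),np.cos(.6109)])
    z=-a;y=np.cross([0,0,1],a);y/=np.linalg.norm(y);x=np.cross(y,z)
    return a,Ro.from_matrix(np.c_[x,y,z])*Ro.from_rotvec([0,0,j])
E
python3 - <<'E'
from h import *
a=cam("scene")
lip=onplane(a,(286.3,159.3),.205);head=onplane(a,(307.5,154.2),.201)
print(lip,head,np.linalg.norm((lip-head)[:2]))
d=lip-head;az=np.arctan2(d[1],d[0]);print(np.degrees(az))
for roll in range(0,360,45):
    ax,R=port_R(az,np.radians(roll))
    for h in(.1,-.013):
        q=bot.inverse_kinematics(lip+ax*h,R.as_quat());print(roll,h,None if q is None else np.round(q,2))
E
```

```text
[0.53503551 0.13199929 0.205     ] [0.59948096 0.11264391 0.201     ] 0.06728927983695282
163.28301584448567
0 0.1 [ 0.47 -0.1   1.9  -0.51  0.93  2.56]
0 -0.013 [ 0.35  0.05  2.01 -0.6   0.66  2.61]
45 0.1 None
45 -0.013 None
90 0.1 [ 0.47 -0.1   1.9  -0.51  0.93 -2.15]
90 -0.013 [ 0.35  0.05  2.01 -0.6   0.66 -2.1 ]
135 0.1 [ 0.47 -0.1   1.9  -0.51  0.93 -1.37]
135 -0.013 [ 0.35  0.05  2.01 -0.6   0.66 -1.31]
180 0.1 [ 0.47 -0.1   1.9  -0.51  0.93 -0.58]
180 -0.013 [ 0.35  0.05  2.01 -0.6   0.66 -0.53]
225 0.1 [ 0.47 -0.1   1.9  -0.51  0.93  0.2 ]
225 -0.013 [ 0.35  0.05  2.01 -0.6   0.66  0.26]
270 0.1 [ 0.47 -0.1   1.9  -0.51  0.93  0.99]
270 -0.013 [ 0.35  0.05  2.01 -0.6   0.66  1.04]
315 0.1 [ 0.47 -0.1   1.9  -0.51  0.93  1.77]
315 -0.013 [ 0.35  0.05  2.01 -0.6   0.66  1.83]
```

Run:
```python
from h import *
lip=np.array([.535,.132,.205]);az=np.radians(163.3)
ax,R=port_R(az,np.pi)
bot.move_ptp(lip+ax*.13,R.as_quat())
d=cam("wrist");np.savez("w1.npz",**{k:d[k] for k in("frame","intrinsics","D","T")});cv2.imwrite("pics/w1.png",d["frame"][:,:,::-1])
print(bot.get_state()["time"],proj(d,[lip,[.599,.1126,.201]]))
```

```text
2.0417 [[315.95184466 190.85846856]
 [316.09266671 224.0572892 ]]
```

View pics/w1.png

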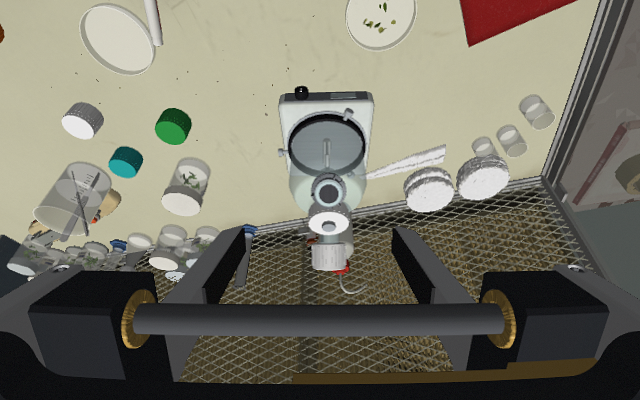

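The mouth is at about (328,191), the head cap's top at about (328,218), and the white cap at (82,118). I'll zoom in to refine the mouth.

Run:
```python
from h import *
d=np.load("w1.npz");f=d["frame"]
cv2.imwrite("pics/w1c.png",cv2.resize(f[165:240,290:370],(640,600),interpolation=2)[:,:,::-1])
for u in((328,191),):print(onplane(d,u,.205))
print(onplane(d,(328.5,217),.201),onplane(d,(82,115),.02))
print(bot.get_state()["tool_pos"])
```

```text
[0.53888808 0.14411832 0.205     ]
[0.58919344 0.13112337 0.201     ] [ 0.45556567 -0.23149107  0.02      ]
[0.46379037 0.15424683 0.31127461]
```

View pics/w1c.png

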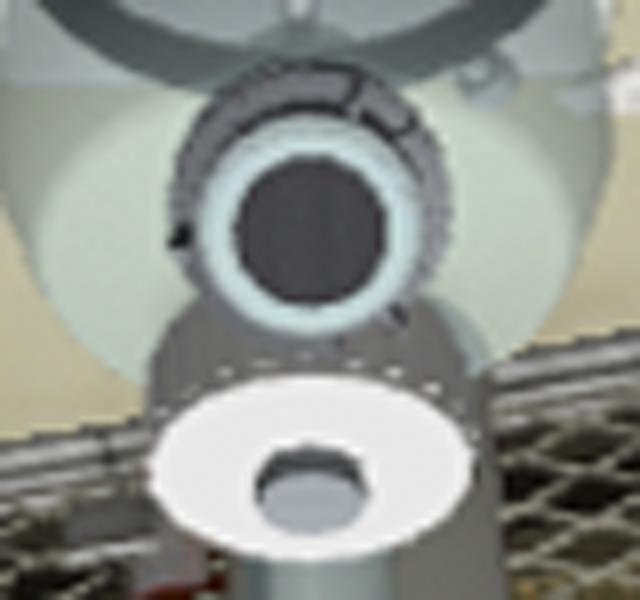

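In the crop the lip centre is at (311,228), which is wrist pixel (328.9,193.5). The head top is at (312,468), which is (329,223.5).

Run:
```python
from h import *
d=np.load("w1.npz");a=cam("scene")
lip=onplane(d,(328.4,193.0),.205);head=onplane(d,(328.5,223),.201)
v=(lip-head)[:2];print(lip,head,np.linalg.norm(v),np.degrees(np.arctan2(v[1],v[0])))
print(tri(d,(328.4,193),a,(286.3,159.3)),proj(a,[lip,head]))
c=onplane(d,(328.4,193.0),.205)
# pick a new look: refine az, hover nearer
az=np.arctan2(v[1],v[0]);ax,R=port_R(az,np.pi)
bot.move_straight(lip+ax*.07,.1,R.as_quat())
d=cam("wrist");np.savez("w2.npz",**{k:d[k] for k in("frame","intrinsics","D","T")})
p=proj(d,[lip,head]);print(p,bot.get_state()["time"])
u,w=p.mean(0).astype(int);cv2.imwrite("pics/w2.png",cv2.resize(d["frame"][w-75:w+75,u-80:u+80],(640,600),interpolation=2)[:,:,::-1]);print(u-80,w-75)
# cap from here
```

```text
[0.54213596 0.14367427 0.205     ] [0.60123876 0.12785926 0.201     ] 0.06118215356220533 165.01947783657158
(array([0.54799667, 0.14222626, 0.19819394]), np.float64(0.0024503235806227538)) [[284.59331764 157.16163833]
 [303.38651549 152.50513397]]
[[316.25929692 206.90666483]
 [316.57750656 240.46593296]] 2.925
236 148
```

View pics/w2.png

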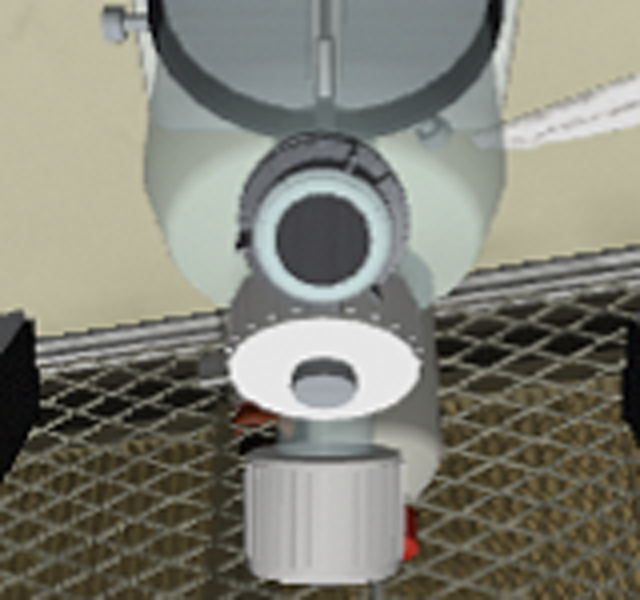

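The mouth is at crop (323,237), matching the prediction. The lip-to-head distance comes out at 61 mm instead of 72, because this view is shallow. I'll take one steeper look.

Run:
```python
from h import *
lip=np.array([.5421,.1437,.205])
s=bot.get_state();az=np.radians(165)
ax,R=port_R(az,np.pi);bot.move_straight(lip+ax*.1,.15)
# tool down, x toward lean direction side (camera in same side)
x=R.as_matrix()[:,0]; x=np.array([x[0],x[1],0]);x/=np.linalg.norm(x);print(x)
M=np.c_[x,np.cross([0,0,-1],x),[0,0,-1]]
for zz in (.34,.31,.28):
    try: bot.move_ptp([.565,.14,zz],Ro.from_matrix(M).as_quat());break
    except bot.PlanningError as e: print(zz,e)
d=cam("wrist");np.savez("w3.npz",**{k:d[k] for k in("frame","intrinsics","D","T")})
p=proj(d,[lip,[.6,.128,.201]]);print(p,bot.get_state()["time"],d["T"][:3,3],d["intrinsics"][0,0])
u,w=p.mean(0).astype(int);print(u-80,w-75);w=max(w,75)
cv2.imwrite("pics/w3.png",cv2.resize(d["frame"][w-75:w+75,u-80:u+80],(640,600),interpolation=2)[:,:,::-1])
```

```text
[-0.96592583  0.25881905  0.        ]
[[315.11238375 169.39066751]
 [315.2316785  222.20287828]] 4.075 [0.49132637 0.16088128 0.51799861] 301.9827513281913
235 120
```

View pics/w3.png

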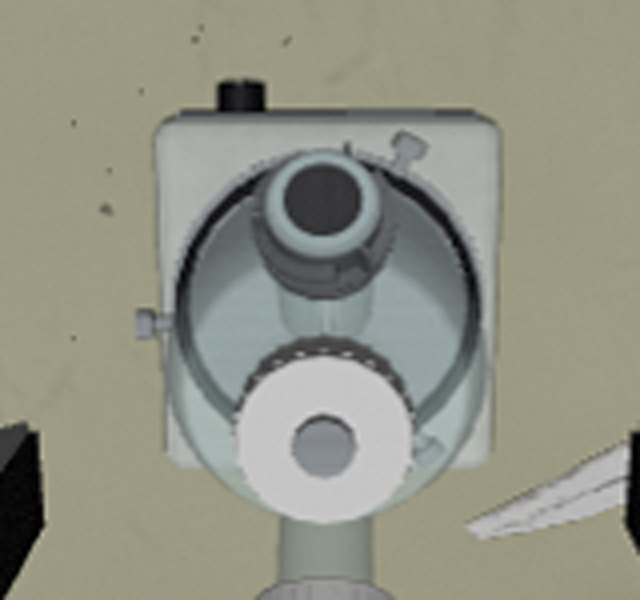

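The lip centre is at crop (324,202), which is pixel (315.6,170.1). The head centre is at (325,438), which is (315.9,229.1).

Run:
```python
from h import *
d=np.load("w3.npz");b=np.load("w2.npz");w1=np.load("w1.npz")
lip=onplane(d,(315.6,170.1),.205);head=onplane(d,(315.9,229.1),.201)
v=(lip-head)[:2];print(lip,head,np.linalg.norm(v),np.degrees(np.arctan2(v[1],v[0])))
print(tri(d,(315.6,170.1),b,(316.4,206.9)),tri(d,(315.9,229.1),b,(316.9,239.6)),tri(d,(315.6,170.1),w1,(328.4,193)))
# cap in w1, white blob at (82,118)
f=w1["frame"].astype(int)[95:145,55:110];m=((f.min(2)>150)&(f.max(2)-f.min(2)<14)).astype(np.uint8)
n,l,s,c=cv2.connectedComponentsWithStats(m);i=1+s[1:,4].argmax();u=c[i]+[55,95];print(u,s[i],onplane(w1,u,.022),onplane(w1,u,.036))
print(bot.get_state()["qpos"])
```

```text
[0.54295832 0.14399564 0.205     ] [0.60808396 0.12656998 0.201     ] 0.06741662935538405 165.0202789410068
(array([0.54301505, 0.14376662, 0.2043451 ]), np.float64(0.0004007149051849876)) (array([0.61065666, 0.12572569, 0.19395691]), np.float64(0.00016942926143735667)) (array([0.54302276, 0.14371124, 0.20426175]), np.float64(0.0005023676518136443))
[ 77.2424812  126.67481203] [  7  20  32  24 532] [ 0.46974656 -0.25643658  0.022     ] [ 0.46389222 -0.2400617   0.036     ]
[ 1.24350508e-01  2.44466896e-01  1.22783201e+00 -4.72836597e-04
  1.67175950e+00 -1.18470851e+00]
```

Run:
```python
from h import *
a=cam("scene")
for n,u,z in(("turq",(416,263),.036),("green",(359,250),.036),("beaker",(467,290),0),("jar",(391,247),0),("orange",(371,335),.036)):print(n,onplane(a,u,z)[:2])
M=np.c_[[-1,0,0],[0,1,0],[0,0,-1]]
bot.move_ptp([.466,-.245,.2],Ro.from_matrix(M).as_quat())
d=cam("wrist");np.savez("w4.npz",**{k:d[k] for k in("frame","intrinsics","D","T")})
p=proj(d,[.466,-.245,.036])[0]
f=d["frame"].astype(int);m=((f.min(2)>170)&(f.max(2)-f.min(2)<14)).astype(np.uint8)
n,l,s,c=cv2.connectedComponentsWithStats(m)
for i in range(1,n):
    if s[i,4]>300:print(s[i],c[i],onplane(d,c[i],.036))
print(p,bot.get_state()["time"],bot.get_state()["qpos"]);cv2.imwrite("pics/w4.png",d["frame"][:,:,::-1])
```

```text
turq [ 0.55414621 -0.24682351]
green [ 0.51588373 -0.11066767]
beaker [ 0.57774992 -0.37194148]
jar [ 0.61846356 -0.14942844]
orange [ 0.2997865  -0.27093071]
[ 299  163   40   39 1194] [318.88693467 181.80653266] [ 0.46496338 -0.24174308  0.036     ]
[316.09037774 182.67602481] 5.7333 [-6.14553315e-01  2.05557036e-01  1.61440208e+00  3.62376785e-04
  1.32048047e+00 -2.18676221e+00]
```

View pics/w4.png

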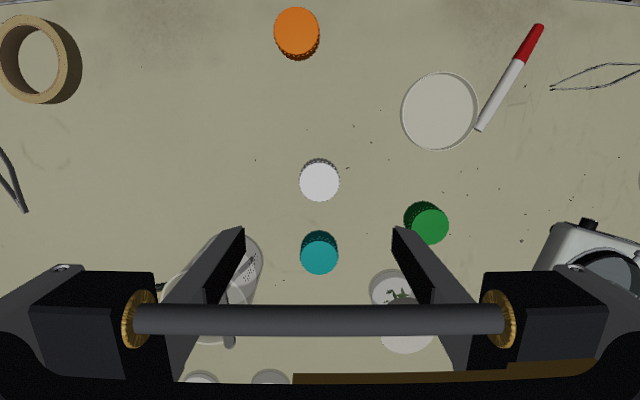

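The white cap's top is centred at (319,182), giving (0.465, -0.242) on the z = 36 mm plane. There is free space on both finger sides, so I'll grasp it.

```bash
cat >> h.py <<'E'
LIP=np.array([.543,.1438,.2045]);AZ=np.radians(165);OFF=.008
AX=port_R(AZ)[0]
def pose(depth,roll,dxy=(0,0)):
    _,R=port_R(AZ,roll);B=port_R(AZ)[1].as_matrix()
    return LIP-AX*(depth-OFF)+B[:,0]*dxy[0]+B[:,1]*dxy[1],R.as_quat()
def depth():
    s=bot.get_state();p=s["tool_pos"]-LIP;B=port_R(AZ)[1].as_matrix()
    return OFF-p@AX, s["ft_force"]@AX, B.T@s["ft_force"], s
E
python3 - <<'E'
from h import *
p=np.array([.465,-.242,.008])
bot.move_straight(p+[0,0,.05],.25);bot.move_straight(p,.1)
bot.close(40);s=bot.get_state();print(s["opening"],s["grip_force"],s["tool_pos"])
bot.move_straight(p+[0,0,.24],.25)
roll=np.radians(255)
P,q=pose(-.09,roll);bot.move_ptp(P,q)
P,q=pose(-.02,roll);bot.move_straight(P,.1,q);bot.wait(.2)
D=depth();print(D[:3],D[3]["qpos"],D[3]["time"],D[3]["wrist_torque"])
d=cam("wrist");cv2.imwrite("pics/w5.png",d["frame"][:,:,::-1])
E
```

```text
0.04707089138458563 40.00012402844732 [ 0.46505791 -0.242073    0.00805955]
(np.float64(-0.020632539625832974), np.float64(-0.7911373218795161), array([-1.74307961, -0.01152079,  0.79113732])) [ 0.39785847  0.00246347  1.96605903 -0.54573388  0.74354851  0.72418933] 12.4917 [ 0.04860257  0.36045882 -0.04425271]
```

View pics/w5.png

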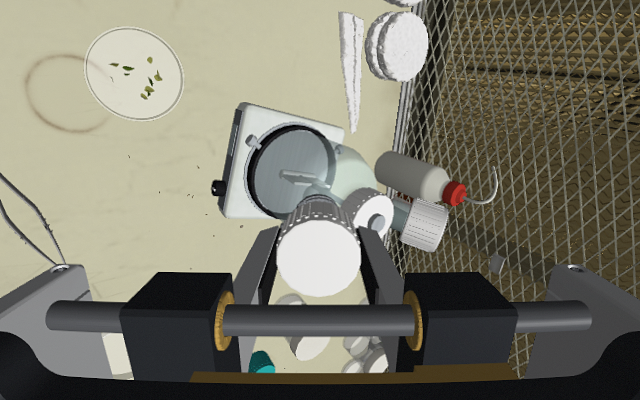

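The cap at about (318,258) is held square between the fingers and lined up with the arm behind it. Next I'll lower it gently to contact.

Run:
```python
from h import *
roll=np.radians(255)
P,q=pose(.005,roll);c=bot.move_straight(P,.03,q,contact_N=4);print(c)
D=depth();print(np.round(D[0],4),np.round(D[2],2),D[3]["time"],np.round(D[3]["wrist_torque"],2))
if not c:
    P,q=pose(.0195,roll);c=bot.move_straight(P,.015,q,contact_N=4)
    D=depth();print(c,np.round(D[0],4),np.round(D[2],2),D[3]["time"],np.round(D[3]["wrist_torque"],2))
```

```text
False
0.0049 [-0.37 -0.09  0.46] 13.525 [-0.05  0.4  -0.02]
True 0.019 [ 1.27 -0.32 -3.61] 14.4083 [-0.04  0.13  0.04]
```

It touched at 19.0 mm, so the lugs are probably already in a gap. I'll turn backward gently while pressing, to check.

```bash
cat >> h.py <<'E'
def turn(roll,dp):
    P,q=pose(dp,roll);bot.move_ptp(P,q);D=depth()
    t=D[3]["wrist_torque"]@AX
    f=D[2]-np.array([-.4,-.1,.5])
    print("roll %.1f cmd %.2f depth %.2f F %s tau %.3f t %.2f"%(np.degrees(roll),dp*1e3,D[0]*1e3,np.round(f,1),t,D[3]["time"]))
    return D[0],f,t
E
python3 - <<'E'
from h import *
dp=depth()[0]+.0002;roll=255
for k in range(10):
    roll-=3
    d,f,t=turn(np.radians(roll),dp)
    press=-f[2]
    dp+=np.clip((5-press)*.00015,-.001,.0008)
    if abs(t)>.25 or abs(f[:2]).max()>12 or press>15: break
E
```

```text
roll 252.0 cmd 19.18 depth 18.97 F [ 0.8  1.2 -4.8] tau 0.034 t 14.66
roll 249.0 cmd 19.21 depth 19.01 F [ 1.3  1.8 -6.2] tau 0.025 t 14.91
roll 246.0 cmd 19.03 depth 18.99 F [ 1.8  2.9 -5.5] tau -0.320 t 15.16
```

The depth stayed flat and the turn stopped at a rib with a torque jump at 246°. So the lugs are dropped in the gap, and I can screw clockwise now.

Run:
```python
from h import *
dp=.0191;roll=246
for k in range(26):
    roll+=4
    d,f,t=turn(np.radians(roll),dp)
    press=-f[2]
    dp+=np.clip((4-press)*.00005+.00015,-.0003,.0004)
    if k and (abs(t)>.28 or abs(f[:2]).max()>12 or abs(press)>15): break
```

```text
roll 250.0 cmd 19.10 depth 19.04 F [ 1.2  1.7 -5.8] tau -0.090 t 15.41
roll 254.0 cmd 19.16 depth 19.08 F [ 1.1  2.2 -6.4] tau -0.024 t 15.66
roll 258.0 cmd 19.19 depth 19.11 F [ 0.6  1.  -6.1] tau -0.023 t 15.91
roll 262.0 cmd 19.23 depth 19.25 F [ 0.9  1.6 -4.9] tau 0.019 t 16.16
roll 266.0 cmd 19.33 depth 19.37 F [ 1.9  1.7 -4.5] tau -0.035 t 16.41
roll 270.0 cmd 19.46 depth 19.52 F [ 2.   0.9 -3.2] tau 0.027 t 16.66
roll 274.0 cmd 19.65 depth 19.69 F [ 2.6  1.7 -3. ] tau -0.012 t 16.91
roll 278.0 cmd 19.84 depth 19.88 F [ 2.3  1.2 -2.7] tau 0.043 t 17.16
roll 282.0 cmd 20.06 depth 20.07 F [ 1.8  1.1 -3.6] tau -0.054 t 17.41
roll 286.0 cmd 20.23 depth 20.26 F [ 1.   1.6 -2.7] tau 0.019 t 17.66
roll 290.0 cmd 20.44 depth 20.46 F [ 2.8  0.4 -1.2] tau 0.048 t 17.91
roll 294.0 cmd 20.73 depth 20.72 F [ 2.8  1.9 -3.5] tau 0.041 t 18.16
roll 298.0 cmd 20.91 depth 20.94 F [ 2.   1.3 -1.8] tau 0.022 t 18.41
roll 302.0 cmd 21.17 depth 21.15 F [ 1.5  1.  -2.7] tau 0.061 t 18.66
roll 306.0 cmd 21.38 depth 21.40 F [ 1.7  1.3 -4. ] tau 0.019 t 18.91
roll 310.0 cmd 21.53 depth 21.58 F [ 1.5  0.9 -3. ] tau 0.041 t 19.16
roll 314.0 cmd 21.73 depth 21.77 F [ 2.5  1.2 -2.8] tau 0.076 t 19.41
roll 318.0 cmd 21.94 depth 22.00 F [ 2.8  1.5 -0.9] tau 0.034 t 19.66
roll 322.0 cmd 22.25 depth 22.08 F [ 2.3  2.5 -3.6] tau -0.018 t 19.91
roll 326.0 cmd 22.42 depth 22.10 F [ 3.5  2.4 -6. ] tau -0.030 t 20.16
roll 330.0 cmd 22.47 depth 22.09 F [ 2.7  1.9 -6.1] tau 0.006 t 20.41
roll 334.0 cmd 22.51 depth 22.11 F [ 2.2  2.7 -6.4] tau -0.032 t 20.66
roll 338.0 cmd 22.54 depth 22.12 F [ 3.3  3.1 -6.1] tau -0.058 t 20.91
roll 342.0 cmd 22.59 depth 22.13 F [ 2.   3.9 -7.3] tau -0.071 t 21.16
roll 346.0 cmd 22.57 depth 22.13 F [ 2.8  3.8 -7.1] tau -0.117 t 21.41
roll 350.0 cmd 22.57 depth 22.13 F [ 1.7  4.3 -6.4] tau -0.121 t 21.66
```

Run:
```python
from h import *
D=depth();s=D[3];P,q=pose(.0226,np.radians(350))
print(s["qpos"],s["opening"],s["grip_force"],s["tool_rot"],q,s["wrist_torque"],s["ft_force"],s["tool_pos"]-P)
d=cam("wrist");cv2.imwrite("pics/w6.png",d["frame"][100:350,160:480,::-1].repeat(2,0).repeat(2,1))
```

```text
[ 0.35844797  0.06501182  1.99862587 -0.58882225  0.6460024   2.41338346] 0.04690018216122551 40.00164035271155 [ 0.95276552 -0.0406896   0.29367498  0.06585762] [-0.952804    0.04160032 -0.29359405 -0.06508823] [-0.4936796  -0.00776621 -0.47965872] [-3.30282543 -3.43224287  5.57365871] [-0.00013911 -0.00048058  0.0005615 ]
```

View pics/w6.png

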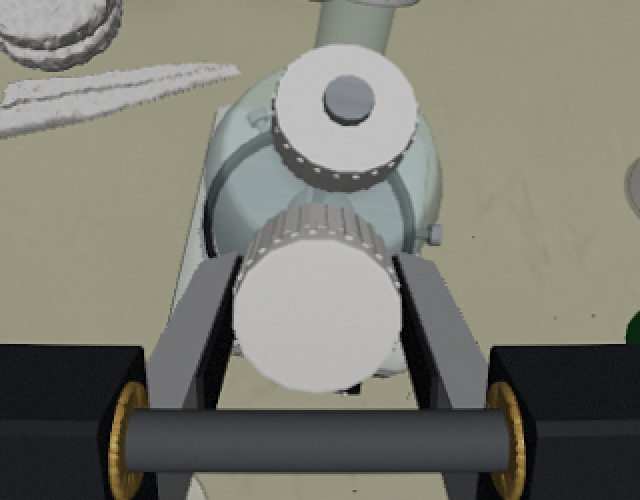

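The cap is seated at (318,315) and the depth has bottomed out 73° after the rib. The torque shows no tightening, though. I'll let go, wind the gripper back, regrip and check for tightness.

Run:
```python
from h import *
P,q=pose(.0221,np.radians(350));bot.move_straight(P,.05,q)
bot.open_jaws()
for r in (320,290):
    P,q=pose(.0217,np.radians(r));bot.move_ptp(P,q)
D=depth();print(np.round(D[2],2),D[3]["wrist_torque"]@AX,D[3]["time"])
bot.close(40)
D=depth();print(np.round(D[2],2),D[3]["wrist_torque"]@AX,D[3]["opening"],D[3]["time"])
r=290;dp=.0217
for k in range(8):
    r+=3
    d,f,t=turn(np.radians(r),dp)
    if abs(t)>.35 or abs(f).max()>20: break
```

```text
[-0.11 -0.77  0.19] 0.06166952691463585 23.9583
[0.82 0.15 0.92] 0.06294177688222094 0.0474649573796928 24.75
roll 293.0 cmd 21.70 depth 21.71 F [ 1.8  1.8 -0.3] tau 0.328 t 25.00
roll 296.0 cmd 21.70 depth 21.69 F [3.6 3.4 0.2] tau 0.968 t 25.25
```

It is firmly tight: torque climbs within 3–6° without the cap moving. I'll relieve the twist, let go, retreat and check from the side camera numerically.

Run:
```python
from h import *
turn(np.radians(291.5),.0217)
bot.open_jaws()
P,q=pose(-.06,np.radians(291.5));bot.move_straight(P,.12,q)
P,q=pose(-.10,np.radians(180));bot.move_ptp(P,q);bot.wait(.3)
d=cam("wrist");f=d["frame"].astype(int)
p=proj(d,[LIP+AX*.013])[0];u,w=p.astype(int)
m=((f.min(2)>140)&(f.max(2)-f.min(2)<16)).astype(np.uint8);n,l,s,c=cv2.connectedComponentsWithStats(m)
print(p,[(s[i],c[i]) for i in range(1,n) if s[i,4]>150 and np.linalg.norm(c[i]-p)<80])
Z=d["T"][:3,2];dist=np.linalg.norm(LIP+AX*.013-d["T"][:3,3]);print("expected px dia",302*.048/((LIP+AX*.013-d["T"][:3,3])@Z),bot.get_state()["time"],bot.get_state()["ft_force"])
```

```text
roll 291.5 cmd 21.70 depth 21.70 F [ 3.   1.9 -0.5] tau 0.535 t 25.50
[316.6260633 199.5602627] [(array([ 267,   99,  175,  149, 7143], dtype=int32), array([330.63530729, 168.71622568])), (array([ 299,  247,   45,   31, 1048], dtype=int32), array([318.63263359, 262.07061069]))]
expected px dia 50.86432073095915 29.2583 [1.0137713  0.84613882 0.1221453 ]
```

Run:
```python
from h import *
d=cam("wrist");f=d["frame"].astype(int);p=proj(d,[LIP+AX*.013])[0]
for th in(190,205,220):
    m=((f.min(2)>th)&(f.max(2)-f.min(2)<14)).astype(np.uint8);n,l,s,c=cv2.connectedComponentsWithStats(m)
    print(th,[(s[i],c[i].round(1)) for i in range(1,n) if s[i,4]>150 and np.linalg.norm(c[i]-p)<40])
for h in(.009,.013,.017,.021,.026):print(h,proj(d,[LIP+AX*h])[0])
```

```text
190 [(array([ 290,  176,   54,   64, 2349], dtype=int32), array([317.1, 205.4]))]
205 [(array([ 294,  176,   48,   64, 2283], dtype=int32), array([317.2, 205.5]))]
220 [(array([ 294,  177,   48,   63, 2228], dtype=int32), array([317.2, 205.6]))]
0.009 [316.61282268 198.42665727]
0.013 [316.59469493 199.54746032]
0.017 [316.5760718  200.69903294]
0.021 [316.55693281 201.88265422]
0.026 [316.53225054 203.40931414]
```

```bash
python3 -c "
from h import *
print(job_done())"
```

```text
the job is handed in; nothing more can be done
None
```

I handed the job in at about 29 s, with the white cap seated and tight on the open side arm; it bottomed 73° clockwise after the drop. The wrist force readings stayed low, but the tightness check peaked at about 1 N m, and the last camera check placed the cap's height only to within a few millimetres.

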